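# Tighten the carton glue press crosswise

### The arm

A 6-joint arm with a two-finger parallel gripper is mounted at the origin on the work surface. World frame = base frame: x ahead of the robot, y to its left, z up, the work surface at z = 0. Lengths are in m, angles in rad, forces in N, time in s.
With the tool pointing down it reaches from about 0.375 to 0.9 m from the base axis. Payload 3.1 kg.
Tool frame: the origin (TCP) lies on the centre line of the jaws, within the pads' length; the fingertips stand 8 mm ahead of it and the grasp point (between the pads) lies 11 mm behind it (robot.tip_extent is the distance from the TCP to the fingertips, in m); y points along the fingers, z is the direction in which the jaws open and shut, and the axes are right-handed (so a half turn about y gives the same grasp; the last joint's range is limited). The gripper opens to 87 mm and grips with 3 to 60 N. Pads are 19 mm wide; open, the fingers measure 117 mm over their backs; the gripper's body (75 mm by 190 mm) begins 51 mm behind the grasp point.
Start: joints at [-1.327, 0.527, 1.433, -0, 1.181, -0.178], TCP at [0.256, -0.57, 0.231] pointing down, gripper open.
Joint ranges: [-3.08, 3.08], [-0.75, 2.2], [0.22, 2.44], [-1.43, 4.57], [0, 2.65], [-2.85, 2.85]. Speed limits (rad/s): [2.79, 2.79, 3.14, 3.14, 3.14, 3.14].

### API

Orientations are given as a unit quaternion [x, y, z, w].
In Python, from rig import robot gives the robot as it stands.
- The arm moves only by the shell command python3 -m crank 'ROWS' [FORCE]. ROWS is JSON, a list that holds one entry, the list of rows, each a list of 7 numbers: the turn, a rotation vector about the tool's x, y, z in degrees, then the shift along the tool's x, y, z in m, then the opening in per cent of the stroke, from 0 (shut) to 100 (fully open). In form: [[[ax, ay, az, dx, dy, dz, gripper], ...]]. A call has exactly 5 rows; each row shifts and turns the commanded pose from where the row before left it, along the tool's axes as they then stand; what a row does not reach is not made up. A row lasts 1/8 s, in which the tool goes at most 62.5 mm and 10.7 degrees, less where a joint would pass 70% of its speed; a pose out of reach is approached as far as the arm can. A call with a gripper value outside its range is refused whole. The fingers move at their own pace and stop on an object; FORCE is the grip in N (left out, the last holds). Time passes only in rows, so rows that do not move let the fingers close, or fill a call up. It gives the time, the measured TCP pose, the force and the opening at its end, in the units of the state.
- robot.get_obs(): the state, without advancing time (a new reading comes with each control period).
- robot.camera(name): name is "scene" or "top"; returns a dict with "img" (480x640x3 uint8, red, green, blue), "K" (3x3 intrinsics, pixels), "dist_coeffs" ([k1, k2, p1, p2, k3] as OpenCV has them; the pictures are not rectified), "R" (3x3) and "t" (3): a world point X has camera coordinates R X + t. Camera axes: x right, y down, z forward; pixel columns grow to the right and rows downward; lengths in m; the calibration is good to about 2 mm. A picture is of the moment at which its call begins. There is no depth.
- robot.hand_in(): hands the job in, once; it reports no verdict.
Trained networks look in a picture, given as the dict that the camera call returned (one of the last four; its "shot" number tells which), for a name from the list of things; names that differ only in an ending like _2 or _b are one class to them, and where a whole thing is asked for, a point or a joint stands for the part that bears it (a point fixed in the world has none). Each returns a list of dicts, best first, with "conf" (0 to 1); they miss things now and then, are a little off and sometimes report something else, mostly with a low value. They report only what shows in the picture. A call takes as long as a camera call.
- robot.spot_in(picture, thing): "at" ([row, column] in pixels, amid what is visible of it).
The state is a dict: "time": time; "q": joint angles; "joint_velocities": joint speeds; "joint_torque": joint torques, N m; "position": TCP position; "tool_rot": TCP orientation; "ft_force": force on the tool from outside, world axes, zero at the start; "moment": the same for the moment, N m; "grip_width": finger opening in m.
Only numpy, scipy, OpenCV 4.12 (cv2) and the standard library are available. Lean on these libraries where they do the work, as an engineer would, in place of code of your own. Each camera call takes 0.05 s, during which the arm holds its last target.

### The job

Clamp the freshly glued cartons evenly: on the press whose four pins still stand up, push the pins down in two rounds, first each one only halfway (until the orange part of its stem has just gone into the board), and once all four are halfway, each one fully home. In both rounds start with the blue-capped pin, then the one diagonally across from it, then the other two. Do not touch the finished press, and leave the roll of tape lying where it is on the board.

Things in the scene. Friction and masses are not known exactly. Their poses are not given: they have to be found in the camera images.
- cap_blue (a point): Centre of the top face of the blue-capped clamp pin: disc 36 mm across, 12 mm thick, on a 12 mm stem. Top at 153 to 157 mm height at the start, 137 mm when halfway, 117 mm when home. Slides straight down only, takes about 6 N, stays where left; home is a dead stop, cap flush on the press's top board (upper face at 105 mm). The stem's lower 20 mm is orange: all in at halfway. The 4 pins form a 140 mm square about the press's centre, turned at any angle.
- cap_opposite (a point): Centre of the top face of the white-capped pin diagonally across from the blue one (198 mm away). Same build and travel as the blue one. Top at 153 to 157 mm height at the start, 137 mm when halfway, 117 mm when home. 
- cap_left (a point): Centre of the top face of one of the two white-capped pins next to the blue one (140 mm away). Same build and travel as the blue one. Top at 153 to 157 mm height at the start, 137 mm when halfway, 117 mm when home. 
- cap_right (a point): Centre of the top face of the other white-capped pin next to the blue one (140 mm away), diagonally across from cap_left. Same build and travel as the blue one. Top at 153 to 157 mm height at the start, 137 mm when halfway, 117 mm when home. 
- tape_roll: Loose orange ring of tape, 60 mm across and 22 mm high, 60 g, lying flat near the middle of the top board of the press to be tightened. Origin at the centre of its underside, z up.
- press_done: The finished press, fixed, to be left alone: two 200 mm square boards with cartons between, like the other press, but its four caps (one blue, three white) already sit flush. Board top at 105 mm, cap tops at 117 mm; a loose 90 x 25 x 23 mm carton lies on it. Origin at the centre of its underside, z up. It stands beside the other press, left or right of it.

How it is judged:
On the way, in this order (a step that is already met when the one before it is completed fails the run):
1. the blue pin is halfway in (10 to 30 mm above home), the other three still up (height (world z) of cap_blue between 0.127 and 0.147 m and height (world z) of each of cap_opposite, cap_left, cap_right above 0.149 m), for 0.2 s.
2. the blue pin and the one diagonally across are halfway in, the other two still up (height (world z) of cap_blue between 0.127 and 0.147 m and height (world z) of cap_opposite between 0.127 and 0.147 m and height (world z) of each of cap_left, cap_right above 0.149 m), for 0.2 s.
3. all four pins are halfway in (height (world z) of cap_blue between 0.127 and 0.147 m and height (world z) of cap_opposite between 0.127 and 0.147 m and height (world z) of cap_left between 0.127 and 0.147 m and height (world z) of cap_right between 0.127 and 0.147 m), for 0.2 s.
4. the blue pin is home (within 6 mm), the other three still halfway (height (world z) of cap_blue below 0.123 m and height (world z) of cap_opposite between 0.127 and 0.147 m and height (world z) of cap_left between 0.127 and 0.147 m and height (world z) of cap_right between 0.127 and 0.147 m), for 0.2 s.
5. the blue pin and the one diagonally across are home, the other two still halfway (height (world z) of each of cap_blue, cap_opposite below 0.123 m and height (world z) of cap_left between 0.127 and 0.147 m and height (world z) of cap_right between 0.127 and 0.147 m), for 0.2 s.
At the end, for the whole second after the job is handed in: All four pins are home, each cap within 6 mm of sitting flush on the board, and the roll of tape lies within 20 mm of where it was (height (world z) of each of cap_blue, cap_opposite, cap_left, cap_right below 0.123 m and distance of tape_roll from where it was at the start of the episode below 0.02 m); the robot touches nothing.
It fails at once if the finished press is touched (contact force between any of the arm, the fingers and press_done above 1 N).
It fails at once if the roll of tape is shifted by more than 20 mm (distance of tape_roll from where it was at the start of the episode above 0.02 m).
It also fails if it takes over 64 s, if anything falls off the work surface, if the arm or the gripper's body presses on something with over 40 N, if the wrist force passes 120 N, or if a joint passes its speed limit or range.

## Working session

There is one attempt and no reset: what is moved stays moved. The work goes in short steps, Python scripts to look and compute and a shell command to move; the robot and the scene stay as the last step left them, time stands still between calls to the robot, and variables do not carry over. Pictures are saved under pics/ and viewed, and the job is handed in when it is done.

```bash
mkdir -p pics; ls; python3 - <<'E'
from rig import robot
import cv2,pickle
o=robot.get_obs(); print(o)
for n in ("scene","top"):
    p=robot.camera(n); cv2.imwrite(f"pics/{n}0.png",p["img"][:,:,::-1]); pickle.dump(p,open(f"{n}0.pkl","wb"))
    print(n,p["K"],p["dist_coeffs"],p["R"],p["t"])
    for t in ("cap_blue","cap_opposite","cap_left","cap_right","tape_roll","press_done"):
        print(t,robot.spot_in(p,t))
E
```

```text
pics
{'time': 0.0, 'q': array([-1.32650277e+00,  5.28415294e-01,  1.43387557e+00, -1.53629269e-06,
        1.18137077e+00, -1.78446409e-01]), 'joint_velocities': array([-0.00034749, -0.00062937, -0.00011993,  0.00087828,  0.00209624,
        0.00077636]), 'joint_torque': array([-6.31538915e-04, -4.40046787e+01, -1.76592153e+01,  6.33846782e-02,
        5.80563443e-02, -1.47754113e-04]), 'position': array([ 0.25629978, -0.56927166,  0.22961136]), 'tool_rot': array([-0.14837542,  0.69210037, -0.69063821,  0.14832625]), 'ft_force': array([-0.25746237, -0.10922187,  0.07217645]), 'moment': array([-0.00645183, -0.00804792,  0.00669812]), 'grip_width': 0.08667348689336207}
scene [[502.93307319   0.         316.98139167]
 [  0.         502.93307319 233.5609967 ]
 [  0.           0.           1.        ]] [-0.05709276  0.          0.          0.          0.        ] [[-0.73890757  0.67373895  0.00956144]
 [ 0.42431563  0.47628777 -0.77013389]
 [-0.5234232  -0.5650007  -0.6378106 ]] [ 0.40975872 -0.16012354  1.32769045]
cap_blue [{'at': [195.5, 208.6], 'conf': 0.81}]
cap_opposite [{'at': [168
[... 204 characters left out ...]
7], 'conf': 0.94}, {'at': [167.3, 293.9], 'conf': 0.45}]
top [[554.66749867   0.         315.46120823]
 [  0.         554.66749867 237.88786547]
 [  0.           0.           1.        ]] [-0.00514284  0.          0.          0.          0.        ] [[-0.00270453 -0.99983979  0.01769399]
 [-0.99629131  0.00117236 -0.08603631]
 [ 0.08600179 -0.01786106 -0.99613487]] [-0.00503485  0.5790715   1.06769415]
cap_blue [{'at': [178.5, 421.4], 'conf': 0.87}]
cap_opposite [{'at': [286.7, 401.4], 'conf': 0.74}]
cap_left [{'at': [221.0, 359.5], 'conf': 0.72}]
cap_right [{'at': [246.7, 467.5], 'conf': 0.6}]
tape_roll [{'at': [233.5, 414.1], 'conf': 0.68}]
press_done [{'at': [246.3, 227.7], 'conf': 0.56}]
```

View pics/scene0.png

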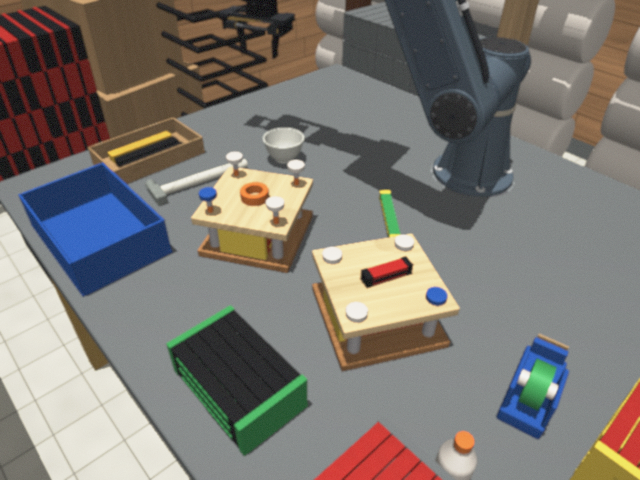

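View pics/top0.png

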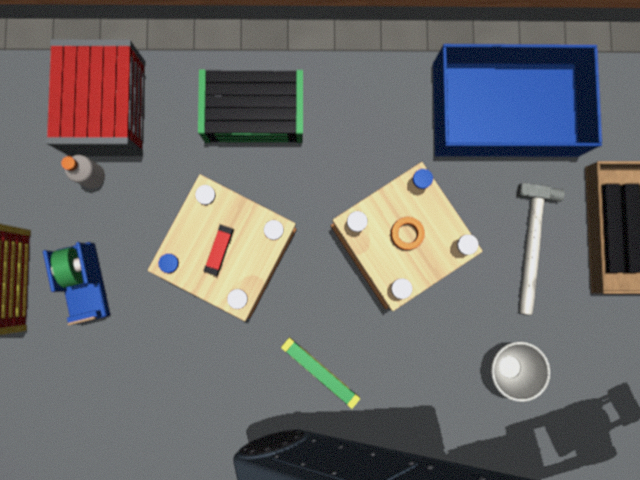

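```bash
cat > h.py <<'E'
import numpy as np,cv2
def ray(p,at):
    at=np.array(at,float)
    u=cv2.undistortPoints(np.array([[[at[1],at[0]]]]),p["K"],np.array(p["dist_coeffs"]))[0,0]
    R=np.array(p["R"]);c=-R.T@np.array(p["t"]);d=R.T@np.array([u[0],u[1],1]);return c,d/np.linalg.norm(d)
def atz(p,at,z):
    c,d=ray(p,at);return c+d*(z-c[2])/d[2]
def tri(rs):
    A=sum(np.eye(3)-np.outer(d,d) for c,d in rs);b=sum((np.eye(3)-np.outer(d,d))@c for c,d in rs)
    return np.linalg.solve(A,b)
E
python3 - <<'E'
from h import *
import pickle
s=pickle.load(open("scene0.pkl","rb"));t=pickle.load(open("top0.pkl","rb"))
D=dict(blue=([195.5,208.6],[178.5,421.4]),opp=([168.2,295.5],[286.7,401.4]),left=([207.3,276.8],[221,359.5]),right=([159.2,232.5],[246.7,467.5]))
P=[]
for k,(a,b) in D.items():
    q=atz(t,b,.155);P.append(q);print(k,tri([ray(s,a),ray(t,b)]).round(4),q.round(4),atz(s,a,.155).round(4))
P=np.array(P);c=P.mean(0);print(c)
for i in range(4):
  for j in range(i):print(i,j,np.linalg.norm(P[i]-P[j]))
print(np.degrees(np.arctan2(*(P-c)[:,1::-1].T)))
r=atz(t,[233.5,414.1],.127);print("tape",r,"done",atz(t,[246.3,227.7],.105))
# zoom views
for n,p,(r0,r1,c0,c1) in(("zs",s,(130,270,180,330)),("zt",t,(150,320,320,490))):
    cv2.imwrite(f"pics/{n}.png",cv2.resize(p["img"][r0:r1,c0:c1,::-1],None,fx=3.5,fy=3.5,interpolation=2))
E
```

```text
blue [ 0.6736 -0.192   0.1427] [ 0.6724 -0.1903  0.155 ] [ 0.6812 -0.1748  0.155 ]
opp [ 0.4817 -0.1526  0.1442] [ 0.4831 -0.152   0.155 ] [ 0.4916 -0.1378  0.155 ]
left [ 0.5958 -0.079   0.1383] [ 0.5973 -0.0806  0.155 ] [ 0.6066 -0.0571  0.155 ]
right [ 0.5548 -0.2745  0.1399] [ 0.5521 -0.2686  0.155 ] [ 0.5692 -0.2549  0.155 ]
[ 0.576209   -0.17288874  0.155     ]
1 0 0.1931416555821025
2 0 0.132933504532443
2 1 0.1346757929009387
3 0 0.14348930734461313
3 1 0.13550932101052052
3 2 0.19332061316605473
[ -10.27149446  167.3641843    77.13965444 -104.12528419]
tape [ 0.57794148 -0.18119802  0.127     ] done [0.55699201 0.15488836 0.105     ]
```

View pics/zt.png

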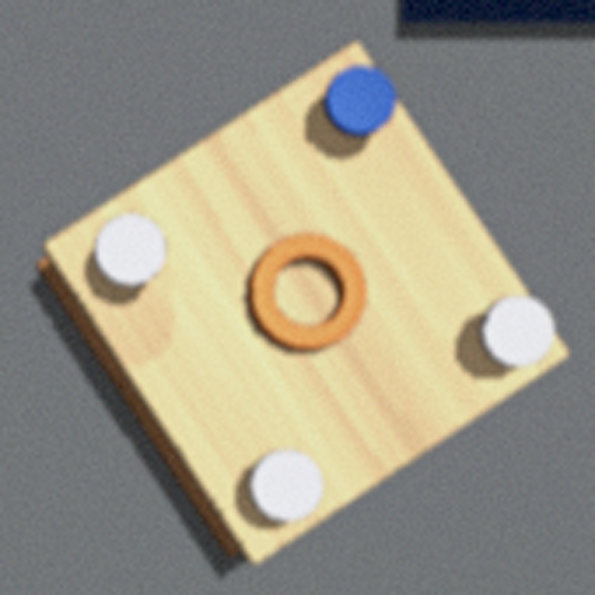

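View pics/zs.png

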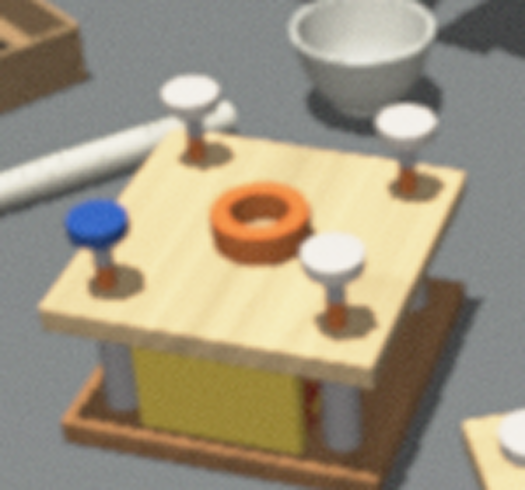

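```bash
python3 - <<'E'
from h import *
import pickle
from scipy.optimize import least_squares
s=pickle.load(open("scene0.pkl","rb"));t=pickle.load(open("top0.pkl","rb"))
def blobs(p,box,blue):
    pass
T={'blue':(423.1,178.6),'left':(357.4,221.1),'right':(468,244.3),'opp':(402,288.6)}
S={'blue':(207.7,192.3),'left':(274.9,202.),'right':(234.6,155.7),'opp':(296,164.9)}
ks=['blue','left','opp','right']
def proj(p,X): return cv2.projectPoints(X,cv2.Rodrigues(np.array(p["R"]))[0],np.array(p["t"]),p["K"],np.array(p["dist_coeffs"]))[0][:,0]
def model(v):
    a=v[2]+np.arange(4)*np.pi/2; return np.c_[v[0]+.099*np.cos(a),v[1]+.099*np.sin(a),v[3:7]]
def f(v,use):
    X=model(v);r=[(v[3:7]-.155)/.002]
    if 't' in use:r.append((proj(t,X)-[T[k] for k in ks]).ravel())
    if 's' in use:r.append((proj(s,X)-[S[k] for k in ks]).ravel())
    return np.concatenate(r)
for use in('t','s','ts'):
    o=least_squares(f,[.576,-.173,-.18]+[.155]*4,args=(use,),x_scale=[.01,.01,.1]+[.002]*4)
    print(use,o.x.round(4),o.cost,o.fun.round(2)[4:]);print(dict(zip(ks,model(o.x).round(4).tolist())))
from scipy.spatial.transform import Rotation as Ro
print(Ro.from_quat([-0.14837542,  0.69210037, -0.69063821,  0.14832625]).as_matrix().round(3))
for k in ks: print(k,tri([ray(s,S[k][::-1]),ray(t,T[k][::-1])]).round(4))
E
```

```text
t [ 0.5764 -0.1732 -0.2077  0.1547  0.1551  0.155   0.1548] 0.3304676969790329 [ 0.15 -0.56 -0.33  0.17 -0.09  0.17  0.28  0.2 ]
{'blue': [0.6733, -0.1937, 0.1547], 'left': [0.5968, -0.0764, 0.1551], 'opp': [0.4795, -0.1528, 0.155], 'right': [0.556, -0.2701, 0.1548]}
s [ 0.5787 -0.1674 -0.211   0.1541  0.1556  0.155   0.155 ] 0.524699012218661 [-0.32 -0.49  0.33  0.36  0.27 -0.02 -0.31  0.03]
{'blue': [0.6755, -0.1882, 0.1541], 'left': [0.5995, -0.0706, 0.1556], 'opp': [0.4819, -0.1467, 0.155], 'right': [0.558, -0.2642, 0.155]}
ts [ 0.5764 -0.1725 -0.2088  0.1526  0.1541  0.1538  0.1539] 4.544596208979283 [-0.48 -0.33 -0.82  0.17 -0.73  0.14 -0.34  0.3  -0.57 -1.37 -0.22 -0.66
 -0.48 -0.92 -0.81 -0.78]
{'blue': [0.6732, -0.193, 0.1526], 'left': [0.5969, -0.0756, 0.1541], 'opp': [0.4795, -0.1519, 0.1538], 'right': [0.5559, -0.2693, 0.1539]}
[[-0.912 -0.001  0.41 ]
 [-0.41   0.002 -0.912]
 [-0.    -1.    -0.002]]
blue [ 0.6728 -0.1941  0.1488]
left [ 0.5968 -0.0766  0.1521]
opp [ 0.479  -0.1529  0.151 ]
right [ 0.5555 -0.2695  0.152 ]
```

```bash
python3 -m crank '[[[0,8.07,0,0,0,0,0],[0,8.07,0,0,0,0,0],[0,8.06,0,0,0,0,0],[0,0,0,0,0,0,0],[0,0,0,0,0,0,0]]]' 20
```

```text
time: 1.32
position: [0.2565, -0.5699, 0.2306]
tool_rot: [-0.001, 0.707, -0.707, 0.001]
ft_force: [-0.0, 0.3, -0.3]
grip_width: 0.0449
```

Tool axes are now: x = −X, y = −Z, z = −Y. Move toward the blue pin.

```bash
python3 -m crank '[[[0,0,0,-0.042,0,-0.038,0],[0,0,0,-0.042,0,-0.038,0],[0,0,0,-0.042,0,-0.038,0],[0,0,0,-0.042,0,-0.038,0],[0,0,0,-0.042,0,-0.038,0]]]'; python3 -m crank '[[[0,0,0,-0.042,0,-0.038,0],[0,0,0,-0.042,0,-0.038,0],[0,0,0,-0.042,0,-0.038,0],[0,0,0,-0.042,0,-0.038,0],[0,0,0,-0.042,0,-0.038,0]]]'; python3 -m crank '[[[0,0,0,0,0.01,0,0],[0,0,0,0,0.01,0,0],[0,0,0,0,0.01,0,0],[0,0,0,0,0,0,0],[0,0,0,0,0,0,0]]]'
```

```text
time: 1.95
position: [0.4677, -0.3787, 0.2307]
tool_rot: [0.001, -0.707, 0.707, -0.001]
ft_force: [0.8, 0.5, 0.7]
grip_width: 0.0017
time: 2.58
position: [0.6776, -0.1884, 0.2306]
tool_rot: [0.001, -0.707, 0.707, -0.001]
ft_force: [0.3, -0.6, -0.3]
grip_width: 0.0009
time: 3.2
position: [0.676, -0.1908, 0.2008]
tool_rot: [-0.0, -0.707, 0.707, 0.0]
ft_force: [0.4, -1.6, 0.4]
grip_width: 0.0002
```

```bash
cat > look.py <<'E'
import sys,cv2,numpy as np
from rig import robot
from h import *
n=sys.argv[1]
s=robot.camera("scene");t=robot.camera("top")
a=cv2.resize(s["img"][90:270,160:340,::-1],(400,400),interpolation=2)
b=cv2.resize(t["img"][140:320,310:490,::-1],(400,400),interpolation=2)
cv2.imwrite(f"pics/{n}.png",np.hstack([a,b]));o=robot.get_obs();print(o["time"],o["position"].round(4))
E
python3 look.py a1
```

```text
3.3 [ 0.6764 -0.1905  0.2012]
```

View pics/a1.png

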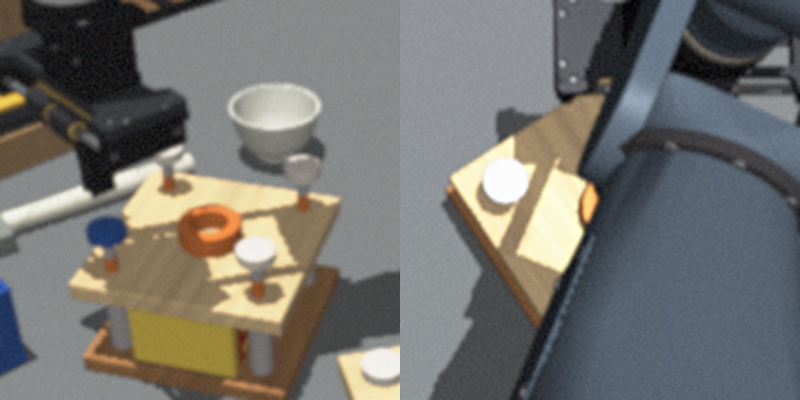

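```bash
python3 - <<'E'
from h import *
import pickle
s=pickle.load(open("scene0.pkl","rb"))
for X in ([.6764,-.1905,.1932],[.674,-.192,.155],[.6864,-.1905,.1932],[.6764,-.2005,.1932]):
    print(cv2.projectPoints(np.array([X]),cv2.Rodrigues(np.array(s["R"]))[0],np.array(s["t"]),s["K"],np.array(s["dist_coeffs"]))[0].ravel())
E
```

```text
[203.73029859 174.64993526]
[206.91887751 190.30161345]
[199.2444417  176.56837613]
[200.91524921 172.5315378 ]
```

```bash
python3 -m crank '[[[0,0,0,0.002,0.018,0.001,0],[0,0,0,0,0.018,0,0],[0,0,0,0,0.01,0,0],[0,0,0,0,0.005,0,0],[0,0,0,0,0.005,0,0]]]';python3 -m crank '[[[0,0,0,0,0,0,0],[0,0,0,0,0,0,0],[0,0,0,0,0,0,0],[0,0,0,0,0,0,0],[0,0,0,0,0,0,0]]]'; python3 look.py a2
```

```text
time: 3.92
position: [0.6737, -0.1906, 0.1444]
tool_rot: [-0.001, 0.707, -0.707, -0.0]
ft_force: [-3.3, 0.6, 6.6]
grip_width: 0.0009
time: 4.55
position: [0.6743, -0.1907, 0.1444]
tool_rot: [-0.0, 0.707, -0.707, 0.0]
ft_force: [0.1, -0.5, -0.7]
grip_width: 0.0001
4.65 [ 0.6743 -0.1907  0.1445]
```

View pics/a2.png

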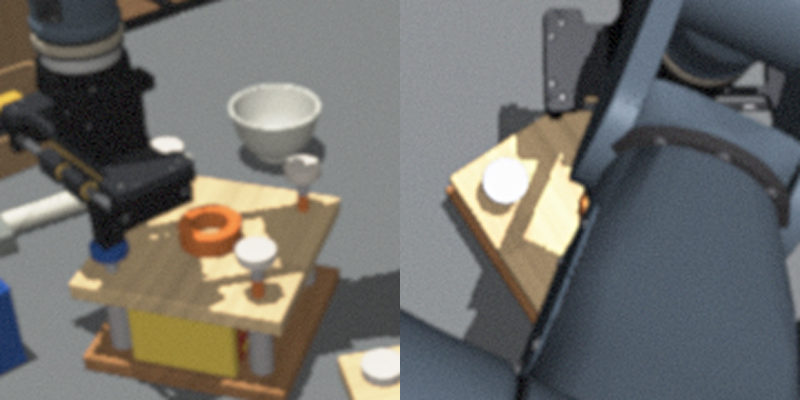

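```bash
python3 -m crank '[[[0,0,0,0,-0.025,0,0],[0,0,0,0,-0.025,0,0],[0,0,0,0.045,0,-0.009,0],[0,0,0,0.05,0,-0.01,0],[0,0,0,0.05,0,-0.01,0]]]';python3 -m crank '[[[0,0,0,0.03,0,-0.006,0],[0,0,0,0.0195,0,-0.004,0],[0,0,0,0,0,0,0],[0,0,0,0,0,0,0],[0,0,0,0,0,0,0]]]'; python3 look.py a3
```

```text
time: 5.28
position: [0.528, -0.1615, 0.1948]
tool_rot: [0.0, -0.707, 0.707, -0.0]
ft_force: [0.4, -1.2, -0.2]
grip_width: 0.0003
time: 5.9
position: [0.481, -0.1523, 0.1946]
tool_rot: [-0.0, -0.707, 0.707, -0.001]
ft_force: [0.9, 0.5, 0.0]
grip_width: 0.0002
6.0 [ 0.4806 -0.1521  0.1944]
```

View pics/a3.png

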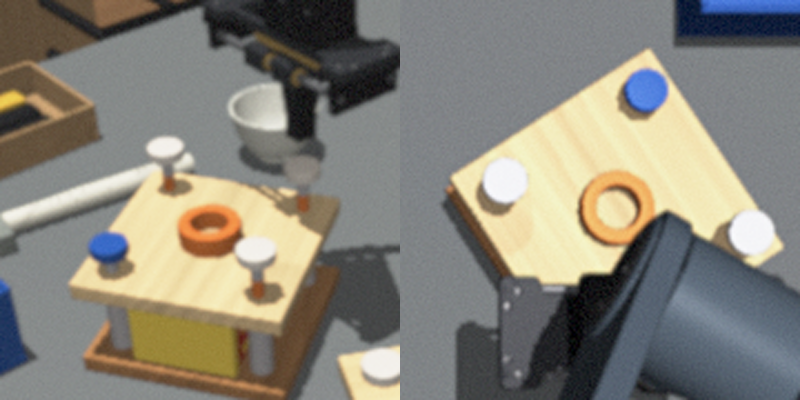

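Blue is halfway (orange gone, cap at ~(108,245) in the left crop). The tip at ~(302,138) stands above the opposite cap (302,160). Now I'll press the opposite pin.

```bash
python3 -m crank '[[[0,0,0,0,0.018,0,0],[0,0,0,0,0.016,0,0],[0,0,0,0,0.006,0,0],[0,0,0,0,0.005,0,0],[0,0,0,0,0.005,0,0]]]';python3 -m crank '[[[0,0,0,0,0,0,0],[0,0,0,0,0,0,0],[0,0,0,0,-0.025,0,0],[0,0,0,0,-0.025,0,0],[0,0,0,0,0,0,0]]]'; python3 look.py a4
```

```text
time: 6.62
position: [0.4805, -0.1521, 0.1452]
tool_rot: [-0.0, -0.707, 0.707, -0.001]
ft_force: [-1.1, 0.8, 6.7]
grip_width: 0.0009
time: 7.25
position: [0.4808, -0.1524, 0.1959]
tool_rot: [-0.001, -0.706, 0.708, -0.001]
ft_force: [0.4, -0.3, 0.3]
grip_width: 0.0006
7.35 [ 0.4794 -0.1516  0.1941]
```

View pics/a4.png

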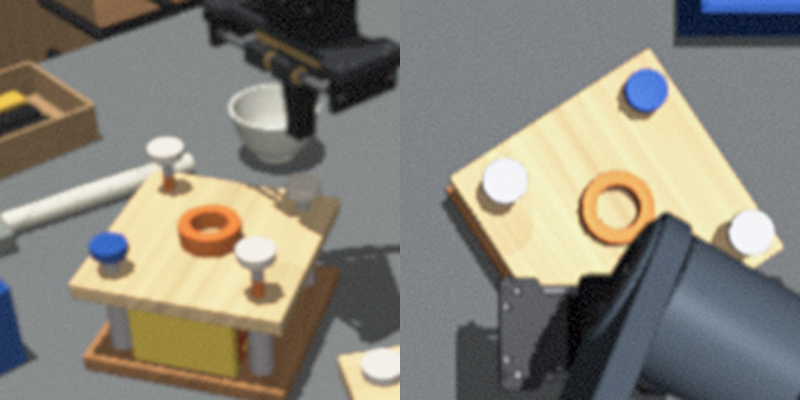

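```bash
python3 -m crank '[[[0,0,0,-0.036,0,-0.024,0],[0,0,0,-0.04,0,-0.026,0],[0,0,0,-0.03,0,-0.02,0],[0,0,0,-0.0115,0,-0.007,0],[0,0,0,0,0,0,0]]]'; python3 look.py a5
```

```text
time: 7.98
position: [0.5966, -0.0745, 0.1933]
tool_rot: [-0.001, 0.707, -0.707, -0.0]
ft_force: [-0.5, -0.7, 0.2]
grip_width: 0.0003
8.075 [ 0.5957 -0.0752  0.1938]
```

View pics/a5.png

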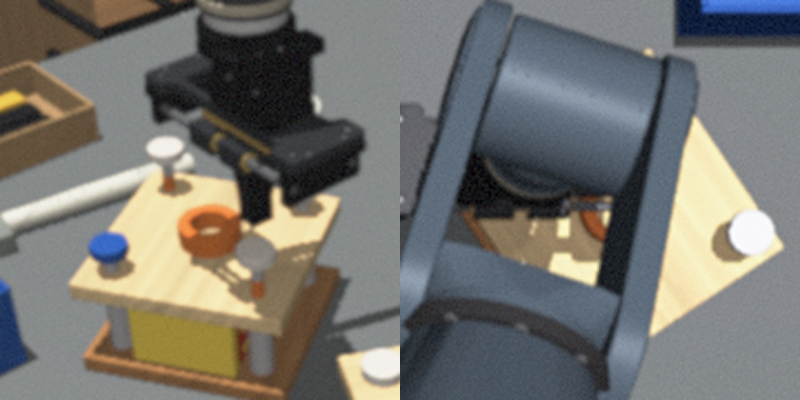

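```bash
python3 -m crank '[[[0,0,0,-0.001,0.018,0,0],[0,0,0,0,0.016,0,0],[0,0,0,0,0.006,0,0],[0,0,0,0,0.005,0,0],[0,0,0,0,0.004,0,0]]]';python3 -m crank '[[[0,0,0,0,0,0,0],[0,0,0,0,0,0,0],[0,0,0,0,-0.025,0,0],[0,0,0,0,-0.025,0,0],[0,0,0,0,0,0,0]]]'; python3 look.py a6
```

```text
time: 8.7
position: [0.5975, -0.0754, 0.1454]
tool_rot: [0.001, -0.707, 0.707, 0.0]
ft_force: [-2.1, -0.7, 6.3]
grip_width: 0.0004
time: 9.32
position: [0.5996, -0.0749, 0.197]
tool_rot: [-0.001, -0.707, 0.707, -0.002]
ft_force: [-0.1, 0.1, -0.5]
grip_width: 0.0002
9.425 [ 0.5977 -0.0745  0.1948]
```

View pics/a6.png

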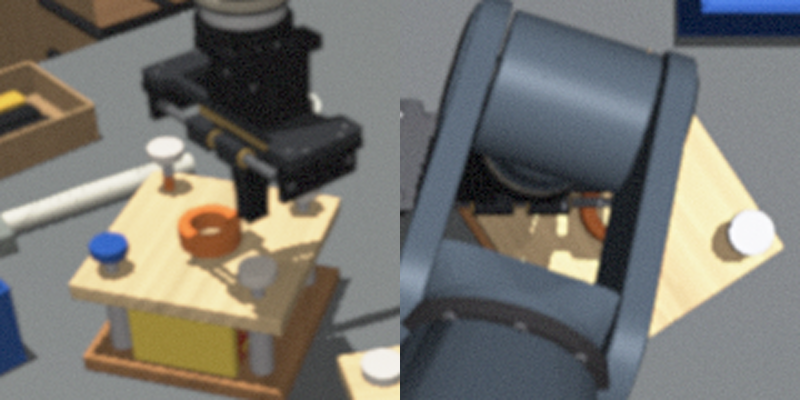

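Left is halfway. On to right (0.5565, −0.2685): dX −0.041, dY −0.194.

```bash
python3 -m crank '[[[0,0,0,0.009,0,0.044,0],[0,0,0,0.011,0,0.05,0],[0,0,0,0.011,0,0.05,0],[0,0,0,0.006,0,0.03,0],[0,0,0,0.004,0,0.02,0]]]'; python3 -m crank '[[[0,0,0,0,0,0,0],[0,0,0,0,0,0,0],[0,0,0,0,0,0,0],[0,0,0,0,0,0,0],[0,0,0,0,0,0,0]]]'; python3 look.py a7
```

```text
time: 10.05
position: [0.5562, -0.2699, 0.1939]
tool_rot: [-0.0, 0.708, -0.706, -0.001]
ft_force: [-0.4, 0.2, 0.0]
grip_width: 0.0004
time: 10.68
position: [0.5575, -0.2682, 0.1957]
tool_rot: [0.0, -0.707, 0.707, -0.0]
ft_force: [0.5, 0.2, -0.0]
grip_width: 0.001
10.775 [ 0.5575 -0.2685  0.1957]
```

View pics/a7.png

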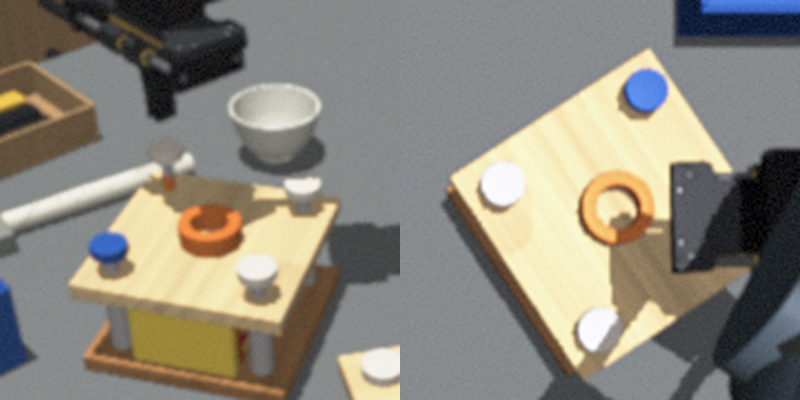

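```bash
python3 -m crank '[[[0,0,0,0.001,0.018,0.001,0],[0,0,0,0,0.016,0,0],[0,0,0,0,0.006,0,0],[0,0,0,0,0.005,0,0],[0,0,0,0,0.005,0,0]]]';python3 -m crank '[[[0,0,0,0,0,0,0],[0,0,0,0,0,0,0],[0,0,0,0,-0.025,0,0],[0,0,0,0,-0.025,0,0],[0,0,0,0,0,0,0]]]'; python3 look.py a8
```

```text
time: 11.4
position: [0.5564, -0.2699, 0.1463]
tool_rot: [0.0, -0.707, 0.707, -0.0]
ft_force: [-1.2, 0.7, 5.3]
grip_width: 0.0005
time: 12.02
position: [0.5575, -0.2706, 0.1972]
tool_rot: [-0.001, -0.706, 0.708, -0.001]
ft_force: [-0.1, -0.0, -0.2]
grip_width: 0.0005
12.125 [ 0.5559 -0.2695  0.1948]
```

View pics/a8.png

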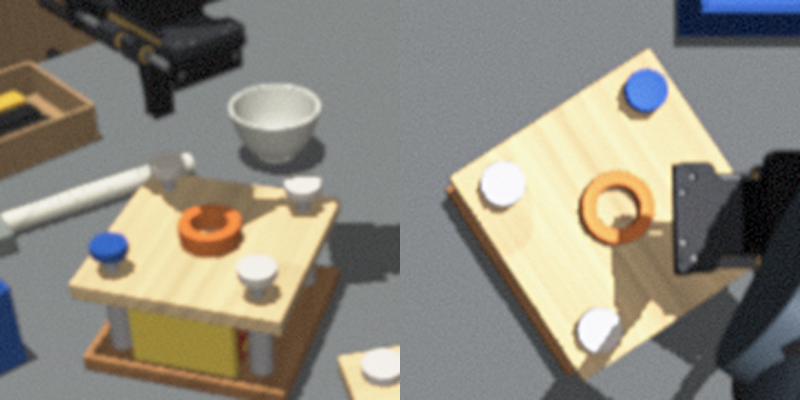

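```bash
python3 -m crank '[[[0,0,0,-0.036,0,-0.024,0],[0,0,0,-0.04,0,-0.026,0],[0,0,0,-0.03,0,-0.02,0],[0,0,0,-0.012,0,-0.008,0],[0,0,0,0,0,0,0]]]'; python3 -m crank '[[[0,0,0,0,0.02,0,0],[0,0,0,0,0.02,0,0],[0,0,0,0,0.012,0,0],[0,0,0,0,0.008,0,0],[0,0,0,0,0.007,0,0]]]'
```

```text
time: 12.75
position: [0.6738, -0.1912, 0.1941]
tool_rot: [-0.001, 0.707, -0.707, -0.0]
ft_force: [0.8, -0.7, -0.2]
grip_width: 0.0003
time: 13.38
position: [0.6724, -0.1927, 0.1294]
tool_rot: [0.001, -0.707, 0.707, 0.001]
ft_force: [-5.1, -0.5, 6.1]
grip_width: 0.0004
```

```bash
python3 -m crank '[[[0,0,0,0,0.001,0,0],[0,0,0,0,0.001,0,0],[0,0,0,0,0.001,0,0],[0,0,0,0,0,0,0],[0,0,0,0,0,0,0]]]'
```

```text
time: 14.0
position: [0.6728, -0.1927, 0.1266]
tool_rot: [0.001, -0.707, 0.707, 0.001]
ft_force: [-3.8, -0.8, 5.1]
grip_width: 0.0005
```

```bash
python3 -m crank '[[[0,0,0,0,0.001,0,0],[0,0,0,0,0.001,0,0],[0,0,0,0,0,0,0],[0,0,0,0,0,0,0],[0,0,0,0,0,0,0]]]'
```

```text
time: 14.62
position: [0.673, -0.1926, 0.1254]
tool_rot: [0.001, -0.707, 0.707, 0.001]
ft_force: [-4.9, -1.3, 7.1]
grip_width: 0.0004
```

```bash
python3 -m crank '[[[0,0,0,0,-0.02,0,0],[0,0,0,0,-0.025,0,0],[0,0,0,0,-0.026,0,0],[0,0,0,0.045,0,-0.009,0],[0,0,0,0.05,0,-0.01,0]]]';python3 -m crank '[[[0,0,0,0.05,0,-0.01,0],[0,0,0,0.03,0,-0.006,0],[0,0,0,0.0185,0,-0.004,0],[0,0,0,0,0,0,0],[0,0,0,0,0,0,0]]]'; python3 look.py a9
```

```text
time: 15.25
position: [0.5798, -0.1734, 0.1961]
tool_rot: [-0.001, -0.706, 0.708, -0.002]
ft_force: [0.0, -0.3, 0.1]
grip_width: 0.0008
time: 15.88
position: [0.4825, -0.1537, 0.1954]
tool_rot: [-0.001, -0.707, 0.708, -0.001]
ft_force: [-0.3, 0.1, -0.6]
grip_width: 0.0002
15.975 [ 0.4823 -0.1535  0.1949]
```

View pics/a9.png

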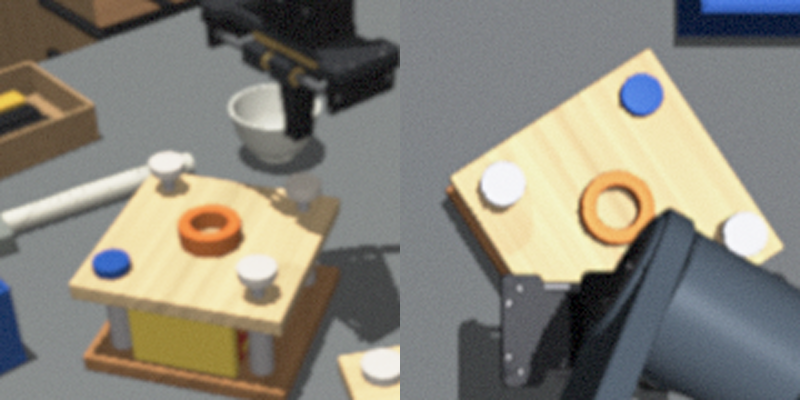

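Blue is flush (112,263 left crop). Press the opposite pin home.

```bash
python3 -m crank '[[[0,0,0,0.002,0.02,-0.001,0],[0,0,0,0,0.02,0,0],[0,0,0,0,0.012,0,0],[0,0,0,0,0.008,0,0],[0,0,0,0,0.007,0,0]]]'; python3 -m crank '[[[0,0,0,0,0.001,0,0],[0,0,0,0,0.002,0,0],[0,0,0,0,0.001,0,0],[0,0,0,0,0.001,0,0],[0,0,0,0,0,0,0]]]'
```

```text
time: 16.6
position: [0.4792, -0.1519, 0.1278]
tool_rot: [0.0, -0.707, 0.707, -0.0]
ft_force: [-1.6, 1.1, 7.0]
grip_width: 0.0005
time: 17.23
position: [0.4793, -0.1519, 0.1251]
tool_rot: [-0.0, -0.707, 0.707, -0.001]
ft_force: [-4.6, 2.8, 20.0]
grip_width: 0.0005
```

```bash
python3 -m crank '[[[0,0,0,0,-0.021,0,0],[0,0,0,0,-0.025,0,0],[0,0,0,0,-0.026,0,0],[0,0,0,0,0,0,0],[0,0,0,0,0,0,0]]]';python3 -m crank '[[[0,0,0,-0.036,0,-0.024,0],[0,0,0,-0.04,0,-0.026,0],[0,0,0,-0.03,0,-0.02,0],[0,0,0,-0.012,0,-0.007,0],[0,0,0,0,0,0,0]]]'; python3 look.py a10
```

```text
time: 17.85
position: [0.4786, -0.1517, 0.194]
tool_rot: [-0.0, 0.707, -0.707, -0.0]
ft_force: [-0.4, 0.7, -0.1]
grip_width: 0.0002
time: 18.48
position: [0.5963, -0.0745, 0.1933]
tool_rot: [-0.001, 0.707, -0.707, -0.0]
ft_force: [-0.0, -1.3, -0.5]
grip_width: 0.0004
18.575 [ 0.5953 -0.0752  0.1937]
```

View pics/a10.png

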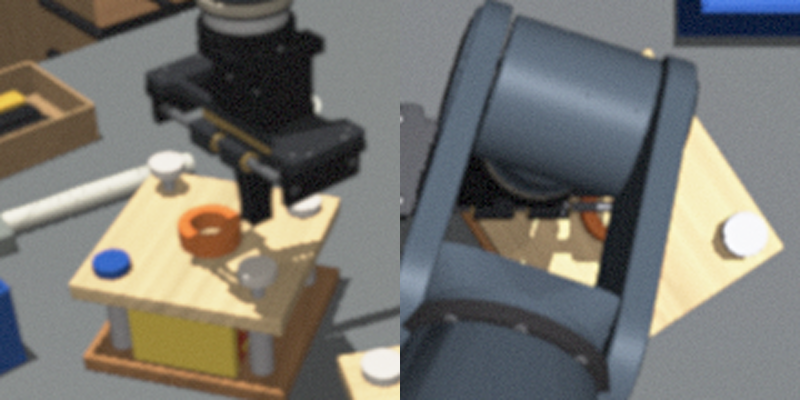

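Opposite is flush (306,205 left crop); left and right are still half up. Press left.

```bash
python3 -m crank '[[[0,0,0,-0.001,0.02,0,0],[0,0,0,0,0.02,0,0],[0,0,0,0,0.012,0,0],[0,0,0,0,0.008,0,0],[0,0,0,0,0.006,0,0]]]'; python3 -m crank '[[[0,0,0,0,0.001,0,0],[0,0,0,0,0.001,0,0],[0,0,0,0,0.001,0,0],[0,0,0,0,0.001,0,0],[0,0,0,0,0,0,0]]]'
```

```text
time: 19.2
position: [0.5959, -0.0755, 0.129]
tool_rot: [0.001, -0.707, 0.707, 0.001]
ft_force: [-4.4, 0.1, 6.5]
grip_width: 0.0002
time: 19.82
position: [0.5962, -0.0754, 0.1254]
tool_rot: [0.001, -0.707, 0.707, 0.001]
ft_force: [-3.5, -1.4, 6.0]
grip_width: 0.0002
```

Lift, then to right: dX −0.041, dY −0.194.

```bash
python3 -m crank '[[[0,0,0,0,0.001,0,0],[0,0,0,0,0,0,0],[0,0,0,0,-0.021,0,0],[0,0,0,0,-0.025,0,0],[0,0,0,0,-0.026,0,0]]]';python3 -m crank '[[[0,0,0,0.009,0,0.044,0],[0,0,0,0.01,0,0.05,0],[0,0,0,0.01,0,0.05,0],[0,0,0,0.006,0,0.03,0],[0,0,0,0.004,0,0.02,0]]]'; python3 look.py a11
```

```text
time: 20.45
position: [0.5975, -0.0752, 0.1964]
tool_rot: [-0.0, -0.707, 0.707, -0.0]
ft_force: [1.0, -0.0, 0.1]
grip_width: 0.0002
time: 21.08
position: [0.5582, -0.2708, 0.1957]
tool_rot: [-0.001, -0.707, 0.707, 0.0]
ft_force: [-0.1, -0.2, 0.9]
grip_width: 0.0004
21.175 [ 0.5585 -0.2709  0.1957]
```

View pics/a11.png

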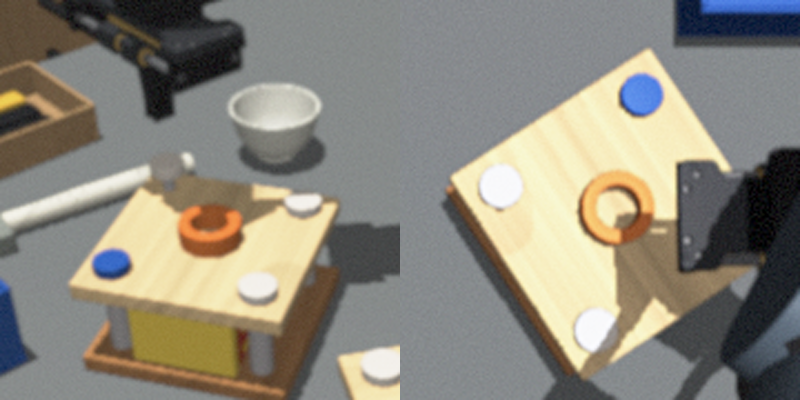

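Three caps are flush; right remains.

```bash
python3 -m crank '[[[0,0,0,0.002,0.02,-0.001,0],[0,0,0,0,0.02,0,0],[0,0,0,0,0.012,0,0],[0,0,0,0,0.008,0,0],[0,0,0,0,0.007,0,0]]]'; python3 -m crank '[[[0,0,0,0,0.001,0,0],[0,0,0,0,0.002,0,0],[0,0,0,0,0.001,0,0],[0,0,0,0,0.001,0,0],[0,0,0,0,0,0,0]]]'
```

```text
time: 21.8
position: [0.5565, -0.2659, 0.1291]
tool_rot: [-0.001, 0.708, -0.706, -0.0]
ft_force: [-2.5, 3.1, 6.6]
grip_width: 0.0005
time: 22.42
position: [0.5565, -0.2659, 0.1254]
tool_rot: [-0.001, 0.708, -0.706, 0.0]
ft_force: [-2.9, 3.5, 11.0]
grip_width: 0.0005
```

Home. Lift, move clear toward −y, and check.

```bash
python3 -m crank '[[[0,0,0,0,-0.021,0,0],[0,0,0,0,-0.03,0,0],[0,0,0,0,-0.04,0,0],[0,0,0,0,0,0.05,0],[0,0,0,0,0,0.05,0]]]';python3 -m crank '[[[0,0,0,0.02,0,0.05,0],[0,0,0,0.03,0,0.05,0],[0,0,0,0.02,0,0.03,0],[0,0,0,0,0,0,0],[0,0,0,0,0,0,0]]]'; python3 look.py a12; python3 - <<'E'
from rig import robot
from h import *
t=robot.camera("top");s=robot.camera("scene")
print(robot.get_obs()["position"])
for k in("cap_blue","cap_opposite","cap_left","cap_right","tape_roll"):
    a=robot.spot_in(t,k);b=robot.spot_in(s,k);print(k,a[:2],b[:2])
    if a and b:print(tri([ray(s,b[0]["at"]),ray(t,a[0]["at"])]).round(4),atz(t,a[0]["at"],.117).round(4))
E
```

```text
time: 23.05
position: [0.5581, -0.3681, 0.2161]
tool_rot: [0.0, -0.706, 0.708, -0.002]
ft_force: [0.9, -1.1, -0.3]
grip_width: 0.0002
time: 23.68
position: [0.4875, -0.4969, 0.2145]
tool_rot: [-0.0, 0.707, -0.707, 0.0]
ft_force: [-0.2, -0.1, -0.3]
grip_width: 0.0004
23.775 [ 0.488  -0.4963  0.2146]
[ 0.48797971 -0.49641407  0.21467707]
cap_blue [{'at': [180.4, 416.4], 'conf': 0.85}] [{'at': [205.2, 208.3], 'conf': 0.76}]
[ 0.6764 -0.1891  0.1212] [ 0.6763 -0.1892  0.117 ]
cap_opposite [{'at': [288.9, 398.0], 'conf': 0.58}] [{'at': [178.8, 295.7], 'conf': 0.74}]
[ 0.4791 -0.1527  0.1158] [ 0.4791 -0.1524  0.117 ]
cap_left [{'at': [223.1, 356.8], 'conf': 0.62}] [{'at': [222.9, 276.2], 'conf': 0.56}]
[ 0.5975 -0.0788  0.1005] [ 0.5979 -0.0794  0.117 ]
cap_right [{'at': [245.8, 463.0], 'conf': 0.88}] [{'at': [169.8, 235.9], 'conf': 0.67}]
[ 0.5553 -0.271   0.1151] [ 0.5564 -0.2716  0.117 ]
tape_roll [{'at': [227.0, 414.0], 'conf': 0.85}] [{'at': [192.4, 252.3], 'conf': 0.95}]
[ 0.5855 -0.1782  0.1174] [ 0.5907 -0.1832  0.117 ]
```

View pics/a12.png

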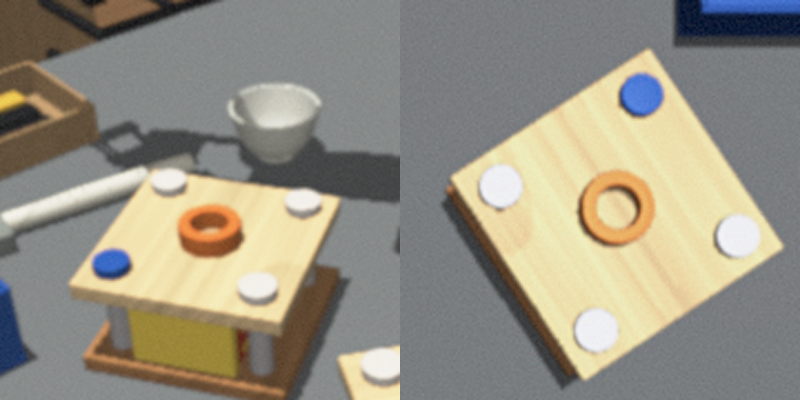

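```bash
python3 - <<'E'
from rig import robot
print(robot.hand_in(), robot.get_obs()["time"])
E
```

```text
the job is handed in; nothing more can be done
the job is handed in; nothing more can be done
```

All four pins on the unfinished press are home, pushed down in two rounds (blue, diagonal, left, right each time), and I handed the job in at about 24 s of the 64 s allowed.

- **Halfway round:** the fingertips stopped at 136 to 138 mm on each pin. After each press the picture showed no orange left on that stem.
- **Home round:** the fingertips stopped at 117.1 to 117.4 mm on all four, against 117 mm for home. The highest wrist force I read at the end of a move was about 20 N.
- **Last picture:** all four caps sit flat on the board and the arm is well clear of both presses. No move took the arm over the finished press, though I did not check that press in the last picture.
- **Tape roll:** it is in the same place in the pictures taken before, during and after the pressing.

Two readings from the trained networks disagreed:

- **Left cap height:** it triangulated to about 100 mm, below the board face, so I put that down to error in the detected point.
- **Tape position:** its detected point moved by about 6 pixels between pictures while the ring itself visibly had not moved. I relied on the picture there.

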